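Check two brake levers stop short of the handlebar

TASK

A bicycle-taxi handlebar is clamped in the bench stand; check that both brake levers stop short of the bar, pressing each in from its outer side with the backs (outsides) of the closed fingers, never gripping it and not touching the bar or the grips. First press the lever on the side of the red clip gently in until it stops, hold it there for a good second and let it spring all the way out; then press the other lever, on the side of the white clip, in to its stop in the same way, and finish while still holding it there, the first one left out. Leave the loose things on the counter where they lie.

Things in the scene. Friction and masses are not known exactly. Their poses are not given: they have to be found in the camera images.
- handlebar: steel handlebar 540 mm long, fixed in a blue bench stand (base plate 110 x 130 mm). Origin on the counter under the bar's middle; the bar runs along y at a height of 150 mm (bar 22 mm thick, from 135 mm either side of the middle to the ends black grips 32 mm thick). Its +x side is the side of the levers, away from the robot; yaw varies
- left_brake: left brake: black mount fixed round the bar with an aluminium lever blade. Origin 45 mm in +x of the bar's axis, at its height; axes as the handlebar's. Upright hinge pin 4 mm in +x of the origin. Blade 10 mm thick, 16 mm tall, runs 105 mm to +y, to an 18 mm ball end; let out it slants 0.24 rad off the bar; at its stop it is near parallel, 25 mm short of the grip
- right_brake: right brake: black mount fixed round the bar with an aluminium lever blade. Origin 45 mm in +x of the bar's axis, at its height; axes as the handlebar's. Upright hinge pin 4 mm in +x of the origin. Blade 10 mm thick, 16 mm tall, runs 105 mm to -y, to an 18 mm ball end; let out it slants 0.24 rad off the bar; at its stop it is near parallel, 25 mm short of the grip
- left_press (a point): point on the outer face (away from the bar) of the left lever blade, half-way up, 80 mm from the hinge pin; moves with the lever, x axis the handlebar's when let out. Pressing in is towards the handlebar's -x and moves it about 22 mm to the stop. The space beyond it (+x) and above is free
- right_press (a point): point on the outer face (away from the bar) of the right lever blade, half-way up, 80 mm from the hinge pin; moves with the lever, x axis the handlebar's when let out. Pressing in is towards the handlebar's -x and moves it about 22 mm to the stop. The space beyond it (+x) and above is free
- left_lever (a joint): angle of the left lever, rad: 0 let out, grows as it is pressed towards the bar, firm stop at 0.28. A spring returns it: about 4 N at the press point starts it, about 8 N brings it to the stop
- right_lever (a joint): angle of the right lever, rad: 0 let out, grows as it is pressed towards the bar, firm stop at 0.28. A spring returns it: about 4 N at the press point starts it, about 8 N brings it to the stop
- red_clip_top (a point): top of the red plastic clip on the bar, between the stand and one of the two brakes, 35 mm above the bar's axis (the clip is 36 mm thick and 28 mm wide); its side of the handlebar's middle tells the lever to check first
- white_clip_top (a point): top of the white plastic clip, alike, on the other side of the handlebar's middle
- crank_arm: bystander: loose aluminium crank arm lying under or just on the robot side of the left end of the bar, 190 x 40 x 22 mm high; origin under its middle, long axis y
- freewheel_cog: bystander: loose blackened steel cog lying under the right end of the bar, 73 mm across, 18 mm high; origin under its middle
- tire_lever: bystander: loose yellow plastic tire lever, 132 x 20 x 9 mm; long axis x, lying beyond the bar
- pedal: bystander: loose black pedal, 85 x 118 x 22 mm high, lying beyond the bar
- grease_tin: bystander: loose green tin, 64 mm across, 50 mm high, standing to the left
- screwdriver: bystander: loose screwdriver lying to the right

How it is judged (in metres and radians):
On the way, in this order (a step that is already met when the one before it is completed fails the run):
1. the lever beside the red clip is held in at its stop by the fingers, the other being out (((y of red_clip_top in the frame of handlebar above 0 m and value of joint left_lever above 0.25 rad and contact force between the fingers and left_brake above 2 N and value of joint right_lever below 0.04 rad) or (not (y of red_clip_top in the frame of handlebar above 0 m) and value of joint right_lever above 0.25 rad and contact force between the fingers and right_brake above 2 N and value of joint left_lever below 0.04 rad))), for 0.8 s.
2. that lever has sprung back out (((y of red_clip_top in the frame of handlebar above 0 m and value of joint each of left_lever, right_lever below 0.04 rad) or (not (y of red_clip_top in the frame of handlebar above 0 m) and value of joint each of right_lever, left_lever below 0.04 rad))), for 0.1 s.
3. the lever beside the white clip is held in at its stop by the fingers, the first one being out (((y of red_clip_top in the frame of handlebar above 0 m and value of joint right_lever above 0.25 rad and contact force between the fingers and right_brake above 2 N and value of joint left_lever below 0.04 rad) or (not (y of red_clip_top in the frame of handlebar above 0 m) and value of joint left_lever above 0.25 rad and contact force between the fingers and left_brake above 2 N and value of joint right_lever below 0.04 rad))), for 0.5 s.
At the end, for the whole second after the job is handed in: the lever beside the white clip is held still by the fingers (more than 2 N) within 0.03 rad of its 0.28 rad stop, the lever beside the red clip is out (below 0.04 rad), and every loose thing lies within 20 mm of where it was (((y of red_clip_top in the frame of handlebar above 0 m and value of joint right_lever above 0.25 rad and contact force between the fingers and right_brake above 2 N and value of joint left_lever below 0.04 rad and velocity of joint right_lever between -0.1 and 0.1 rad/s) or (not (y of red_clip_top in the frame of handlebar above 0 m) and value of joint left_lever above 0.25 rad and contact force between the fingers and left_brake above 2 N and value of joint right_lever below 0.04 rad and velocity of joint left_lever between -0.1 and 0.1 rad/s)) and distance of each of crank_arm, freewheel_cog, tire_lever, pedal, grease_tin, screwdriver from where it was at the start of the episode below 0.02 m); the arm keeps its last pose, push and grip.
It fails at once if a lever is forced (more than 40 N) (contact force between the fingers and left_brake above 40 N or contact force between the fingers and right_brake above 40 N).
It fails at once if a lever is gripped or hooked between the fingers instead of pressed from its outer side ((contact force between the fingers and left_brake above 1.5 N and x of the grasp point in the frame of left_press below 0 m) or (contact force between the fingers and right_brake above 1.5 N and x of the grasp point in the frame of right_press below 0 m)).
It fails at once if the bar, a grip or the stand is pressed (more than 4 N) (contact force between any of the fingers, the arm and handlebar above 4 N).
It fails at once if a loose thing is pushed away or lifted (more than 20 mm) (distance of any of crank_arm, freewheel_cog, tire_lever, pedal, grease_tin, screwdriver from where it was at the start of the episode above 0.02 m).
It also fails if it takes over 64 s, if anything falls off the work surface, if the arm or the gripper's body presses on something with over 40 N, if the wrist force passes 120 N, or if a joint passes its speed limit or range.

ROBOT

A 6-joint arm with a two-finger parallel gripper is mounted at the origin on the work surface. World frame = base frame: x ahead of the robot, y to its left, z up, the work surface at z = 0. Lengths are in m, angles in degrees, forces in N, time in s.
With the tool pointing down it reaches from about 0.3 to 0.75 m from the base axis. Payload 8.5 kg.
Tool frame: the origin (TCP) lies between the finger pads; the fingertips stand ahead of it and the grasp point (between the pads) lies 8 mm behind it (env.tcp_to_tips is the z of the fingertips in the tool frame, in m); z points along the fingers, x is the direction in which the jaws open and shut, and the axes are right-handed (so a half turn about z gives the same grasp; the last joint's range is limited). The gripper opens to 85 mm and grips with 20 to 120 N. Pads are 22 mm wide; open, the fingers measure 114 mm over their backs; the gripper's body (76 mm by 85 mm) begins 54 mm behind the grasp point. The pads swing forward as they close: fully open they stand 13 mm farther back than shut.
Start: joints at [57.393, 21.807, 74.336, -0, 83.858, -12.336], TCP at [0.191, 0.516, 0.242] pointing down, gripper open.
Joint ranges: [-178.18, 178.18], [-50.72, 133.34], [12.68, 142.11], [-81.47, 261.47], [9.98, 163.14], [-165.26, 165.26]. Speed limits (degrees/s): [136.94, 136.94, 180, 180, 180, 180].

INTERFACE

Orientations are given as a 3x3 rotation matrix whose columns are the frame's x, y, z axes.
In Python, from rig import observe, viewer, env gives the robot as it stands.
- The arm moves only by the tool jog_arm, never from a script. Its arguments are lists of equal length, an entry for each row: "dr": the turn, a rotation vector about the tool's x, y, z in rad, a list of three; "slide": the shift along the tool's x, y, z in m, a list of three; "gripper": the opening, from -1 (shut) to 1 (fully open), so that 0 is half open. In form: {"dr": [[rx, ry, rz], ...], "slide": [[dx, dy, dz], ...], "gripper": [gripper, ...]}. A call has exactly 10 rows; each row shifts and turns the commanded pose from where the row before left it, along the tool's axes as they then stand; what a row does not reach is not made up. A row lasts 1/10 s, in which the tool goes at most 50 mm and 8.59 degrees, less where a joint would pass 70% of its speed; a pose out of reach is approached as far as the arm can. A call is refused whole if a number of a shift passes 0.05 or a number of a turn 0.15, either way. A call with a gripper value outside its range is refused whole. The fingers move at their own pace and stop on an object; "force" is the grip in N (left out, the last holds). Time passes only in rows, so rows that do not move let the fingers close, or fill a call up. It gives the time, the measured TCP pose, the force and the opening at its end, in the units of the state.
- observe(): the state, without advancing time (a new reading comes with each control period).
- viewer.get_image(name): name is "side" or "top" or "wrist"; returns a dict with "pixels" (400x640x3 uint8, blue, green, red), "camera_matrix" (3x3 intrinsics, pixels), "R" (3x3) and "t" (3): a world point X has camera coordinates R X + t. Camera axes: x right, y down, z forward; pixel columns grow to the right and rows downward; lengths in m; the calibration is good to about 2 mm. A picture is of the moment at which its call begins. There is no depth.
- env.close_job(): hands the job in, once; it reports no verdict.
The state is a dict: "time_s": time; "q": joint angles; "qvel": joint speeds; "joint_efforts": joint torques, N m; "position": TCP position; "tool_rot": TCP orientation; "ft_force": force on the tool from outside, world axes, zero at the start; "wrist_torque": the same for the moment, N m; "grip_width": finger opening in m.
Only numpy, scipy, OpenCV 4.12 (cv2) and the standard library are available. Lean on these libraries where they do the work, as an engineer would, in place of code of your own. Each camera call takes 0.05 s, during which the arm holds its last target.

## Working session

There is one attempt and no reset: what is moved stays moved. The work goes in short steps, Python scripts to look and compute and a tool call to move; the robot and the scene stay as the last step left them, time stands still between calls to the robot, and variables do not carry over. Pictures are saved under pics/ and viewed, and the job is handed in when it is done.

Besides the shell and the picture viewer there is one more tool, called after "Request:" in YAML: its name, and indented under it one key for each argument. jog_arm: Moves the arm, as the interface text tells. Its arguments: {"type":"object","properties":{"dr":{"type":"array","items":{"type":"array","items":{"type":"number"}}},"slide":{"type":"array","items":{"type":"array","items":{"type":"number"}}},"gripper":{"type":"array","items":{"type":"number"}},"force":{"type":"number"}},"required":["dr","slide","gripper"]}

```bash
ls; mkdir -p pics; python3 - <<'E'
from rig import observe, viewer, env
import cv2,numpy as np
s=observe()
for k in s: print(k,np.round(s[k],4).tolist())
print(env.tcp_to_tips)
for n in ["side","top","wrist"]:
    im=viewer.get_image(n); cv2.imwrite(f"pics/{n}0.png",im["pixels"]); print(n,np.round(im["camera_matrix"],1).tolist(),np.round(im["R"],3).tolist(),np.round(im["t"],3).tolist())
E
```

```text
pics
time_s 0.0
q [57.3922, 21.8432, 74.3858, 0.001, 83.8593, -12.3368]
qvel [-0.0727, 0.111, 0.0764, 0.0403, -0.0775, 0.0007]
joint_efforts [0.0001, -44.8471, -23.1274, -0.0002, 0.0049, -0.0]
position [0.1904, 0.5157, 0.2417]
tool_rot [[0.3465, 0.9381, -0.0008], [0.9381, -0.3465, -0.0013], [-0.0015, -0.0003, -1.0]]
ft_force [-0.4818, -0.1892, -1.078]
wrist_torque [-0.0112, 0.0398, 0.0188]
grip_width 0.0852
0.011
side [[402.5, 0.0, 319.2], [0.0, 402.5, 201.9], [0.0, 0.0, 1.0]] [[-0.885, -0.465, -0.006], [-0.354, 0.682, -0.64], [0.302, -0.564, -0.768]] [0.499, 0.295, 0.994]
top [[488.1, 0.0, 311.4], [0.0, 488.1, 201.7], [0.0, 0.0, 1.0]] [[-0.012, -1.0, -0.0], [-0.998, 0.012, -0.058], [0.058, -0.001, -0.998]] [-0.016, 0.581, 1.753]
wrist [[310.6, 0.0, 321.0], [0.0, 310.6, 197.8], [0.0, 0.0, 1.0]] [[0.347, 0.938, -0.003], [0.905, -0.334, 0.265], [0.248, -0.094, -0.964]] [-0.549, -0.035, 0.379]
```

View pics/top0.png

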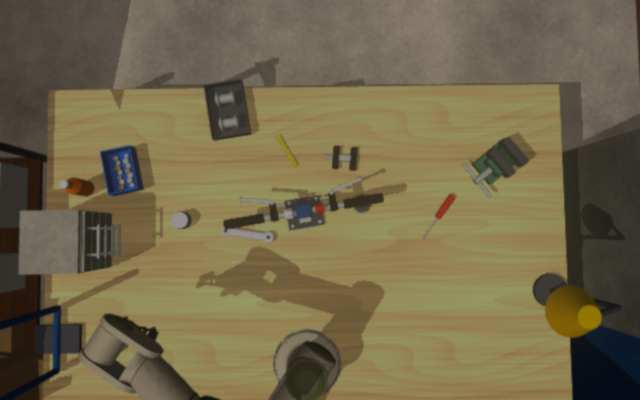

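View pics/side0.png

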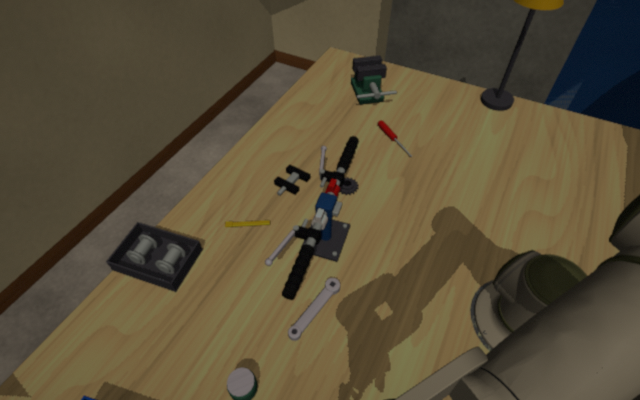

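View pics/wrist0.png

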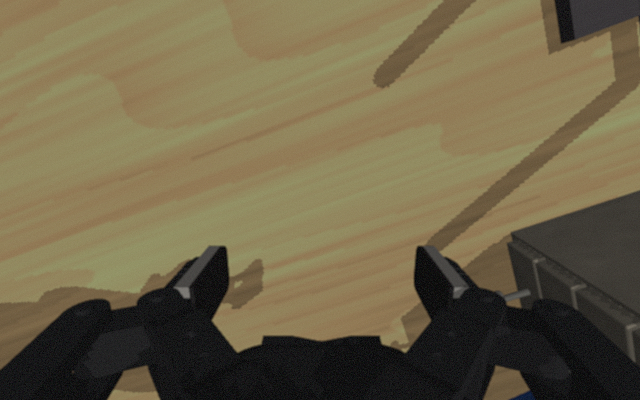

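The top view shows the bar running from (225,225) to (382,198). The red clip is near (320,209), right of the stand, and the left and right lever ball ends are near (241,200) and (388,167). I'll zoom in to confirm.

```bash
python3 - <<'E'
import cv2
a=cv2.imread("pics/top0.png")[130:250,205:415]; cv2.imwrite("pics/topz.png",cv2.convertScaleAbs(cv2.resize(a,None,fx=3.8,fy=3.8,interpolation=cv2.INTER_CUBIC),alpha=1.6))
a=cv2.imread("pics/side0.png")[120:310,230:420]; cv2.imwrite("pics/sidez.png",cv2.convertScaleAbs(cv2.resize(a,None,fx=3.1,fy=3.1,interpolation=cv2.INTER_CUBIC),alpha=1.6))
E
```

```text
(no output)
```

View pics/topz.png

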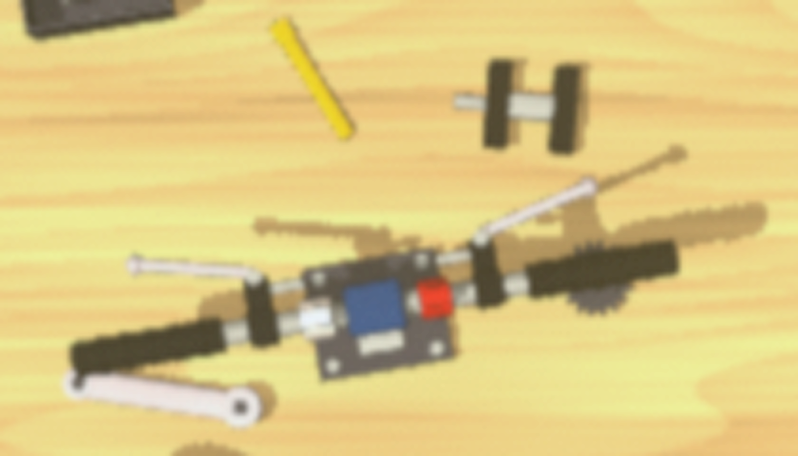

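View pics/sidez.png

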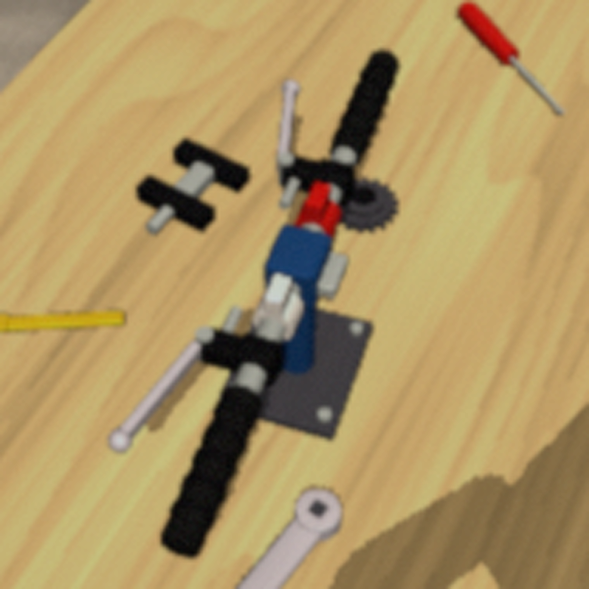

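The zoomed views show red on the right (−y) side of the stand and white on the left. So the right lever comes first. Next I'll fit the bar's pose.

```bash
cat > h.py <<'E'
import numpy as np,cv2
from rig import observe, viewer, env
def ray(im,px,z):
    d=im["R"].T@np.linalg.inv(im["camera_matrix"])@np.array([px[0],px[1],1.]); c=-im["R"].T@im["t"]
    return c+d*(z-c[2])/d[2]
def tri(ims,pxs):
    P=[im["camera_matrix"]@np.c_[im["R"],im["t"]] for im in ims]
    X=cv2.triangulatePoints(P[0],P[1],np.array(pxs[0],float),np.array(pxs[1],float)); return (X[:3]/X[3]).ravel()
def proj(im,X):
    p=im["camera_matrix"]@(im["R"]@np.array(X)+im["t"]); return p[:2]/p[2]
E
cat > m.py <<'E'
from h import *
T=viewer.get_image("top");S=viewer.get_image("side")
t=lambda x,y:(205+(x+.5)/3.8-.5,130+(y+.5)/3.8-.5)
s=lambda x,y:(230+(x+.5)/3.1-.5,120+(y+.5)/3.1-.5)
for n,a,b in [("gripL",(75,358),(182,540)),("gripR",(677,257),(384,62)),("ballL",(134,265),(120,440)),("ballR",(590,186),(291,88)),("hingeL",(253,272),(204,336)),("hingeR",(482,238),(287,158))]:
    print(n,ray(T,t(*a),.15).round(4),ray(S,s(*b),.15).round(4),tri([T,S],[t(*a),s(*b)]).round(4))
g=[ray(T,t(*a),.15) for a in [(75,358),(677,257)]]
y=g[0]-g[1]; print(np.linalg.norm(y),np.degrees(np.arctan2(-y[0],y[1])),(g[0]+g[1])/2)
for n,im in(("T",T),("S",S)):
    p=im["pixels"].astype(int); m=((p[...,2]>90)&(p[...,1]<50)&(p[...,0]<50)); 
    k,l,st,c=cv2.connectedComponentsWithStats(m.astype(np.uint8)); print(n,[(st[i,4],c[i].round(1).tolist()) for i in range(1,k) if st[i,4]>5])
E
python3 m.py
```

```text
gripL [0.502  0.2691 0.15  ] [0.4998 0.2635 0.15  ] [0.5003 0.2672 0.1563]
gripR [ 0.5848 -0.2626  0.15  ] [ 0.5834 -0.261   0.15  ] [ 0.5847 -0.263   0.148 ]
ballL [0.5834 0.2169 0.15  ] [0.5826 0.2144 0.15  ] [0.5826 0.2161 0.1526]
ballR [ 0.6487 -0.1869  0.15  ] [ 0.6461 -0.1872  0.15  ] [ 0.6478 -0.1874  0.1493]
hingeL [0.576  0.1119 0.15  ] [0.5748 0.102  0.15  ] [0.5733 0.11   0.161 ]
hingeR [ 0.6037 -0.0906  0.15  ] [ 0.607  -0.1038  0.15  ] [ 0.6017 -0.0904  0.1649]
0.5381070023252216 8.854393135649783 [0.5434028  0.00325816 0.15      ]
T [(np.int32(27), [76.4, 185.4]), (np.int32(91), [445.0, 205.5]), (np.int32(61), [319.1, 208.1])]
S [(np.int32(106), [387.1, 129.2]), (np.int32(46), [332.1, 183.0]), (np.int32(30), [335.8, 189.6])]
```

Request:
jog_arm:
  dr:
    - [0,0,0.13]
    - [0,0,0.13]
    - [0,0,0.13]
    - [0,0,0.13]
    - [0,0,0.13]
    - [0,0,0.13]
    - [0,0,0.13]
    - [0,0,0.13]
    - [0,0,0.023]
    - [0,0,0]
  slide:
    - [0,0,-0.004]
    - [0,0,-0.004]
    - [0,0,-0.004]
    - [0,0,-0.004]
    - [0,0,-0.004]
    - [0,0,-0.004]
    - [0,0,-0.004]
    - [0,0,-0.004]
    - [0,0,0]
    - [0,0,0]
  gripper: [-1,-1,-1,-1,-1,-1,-1,-1,-1,-1]
  force: 60

```text
time_s: 1.25
position: [0.1905, 0.5159, 0.2741]
tool_rot: [[0.988, 0.156, -0.0], [0.156, -0.988, -0.0], [-0.0, 0.0, -1.0]]
ft_force: [0.5, -0.2, 0.2]
grip_width: -0.0002
```

```bash
cat > st.py <<'E'
from h import *
a=np.radians(8.85); O=np.array([.5434,.0033]); ex=np.array([np.cos(a),np.sin(a)]); ey=np.array([-ex[1],ex[0]])
s=observe(); p=s["position"]; d=np.array(p[:2])-O
print("t",s["time_s"],"pos",np.round(p,4),"hb",round(d@ex,4),round(d@ey,4),"z",round(p[2],4),"w",round(s["grip_width"],4))
print("F",np.round(s["ft_force"],2),"Fhb",round(np.array(s["ft_force"])[:2]@ex,2)); R=np.array(s["tool_rot"]); print(R.round(4).tolist(),"xang",np.degrees(np.arctan2(R[1,0],R[0,0])).round(2))
E
python3 st.py
```

```text
t 1.25 pos [0.1905 0.5159 0.2741] hb -0.2698 0.5607 z 0.2741 w -0.0002
F [ 0.52 -0.16  0.25] Fhb 0.49
[[0.9878, 0.1557, -0.0002], [0.1557, -0.9878, -0.0002], [-0.0002, 0.0002, -1.0]] xang 8.96
```

Request:
jog_arm:
  dr:
    - [0,0,0]
    - [0,0,0]
    - [0,0,0]
    - [0,0,0]
    - [0,0,0]
    - [0,0,0]
    - [0,0,0]
    - [0,0,0]
    - [0,0,0]
    - [0,0,0]
  slide:
    - [0.02,0.037,0]
    - [0.02,0.037,0]
    - [0.02,0.037,0]
    - [0.02,0.037,0]
    - [0.02,0.037,0]
    - [0.02,0.037,0]
    - [0.02,0.037,0]
    - [0.02,0.037,0]
    - [0.02,0.037,0]
    - [0.02,0.037,0]
  gripper: [-1,-1,-1,-1,-1,-1,-1,-1,-1,-1]

```text
time_s: 2.25
position: [0.4456, 0.1794, 0.2742]
tool_rot: [[0.988, 0.156, -0.0], [0.156, -0.988, 0.0], [-0.0, -0.0, -1.0]]
ft_force: [-0.3, 0.8, 0.1]
grip_width: -0.0001
```

Request:
jog_arm:
  dr:
    - [0,0,0]
    - [0,0,0]
    - [0,0,0]
    - [0,0,0]
    - [0,0,0]
    - [0,0,0]
    - [0,0,0]
    - [0,0,0]
    - [0,0,0]
    - [0,0,0]
  slide:
    - [0.02,0.041,0]
    - [0.02,0.041,0]
    - [0.02,0.041,0]
    - [0.02,0.041,0]
    - [0.02,0.041,0]
    - [0.02,0.041,0]
    - [0.02,0.041,0]
    - [0.02,0.041,0]
    - [0.02,0.04,0]
    - [0,0,0]
  gripper: [-1,-1,-1,-1,-1,-1,-1,-1,-1,-1]

```text
time_s: 3.25
position: [0.6807, -0.1598, 0.271]
tool_rot: [[0.988, 0.152, -0.003], [0.152, -0.988, 0.0], [-0.003, -0.001, -1.0]]
ft_force: [-0.1, 0.0, -1.4]
grip_width: -0.0
```

```bash
python3 st.py; python3 - <<'E'
from h import *
for n in ["top","wrist"]:
    im=viewer.get_image(n); p=im["pixels"]
    if n=="top": p=cv2.resize(p[130:250,205:415],None,fx=3.8,fy=3.8,interpolation=cv2.INTER_CUBIC)
    cv2.imwrite(f"pics/{n}1.png",cv2.convertScaleAbs(p,alpha=1.6))
E
```

```text
t 3.25 pos [ 0.6807 -0.1598  0.271 ] hb 0.1105 -0.1823 z 0.271 w -0.0
F [-0.11  0.01 -1.36] Fhb -0.1
[[0.9884, 0.1519, -0.0027], [0.1519, -0.9884, 0.0003], [-0.0027, -0.0007, -1.0]] xang 8.74
```

View pics/top1.png

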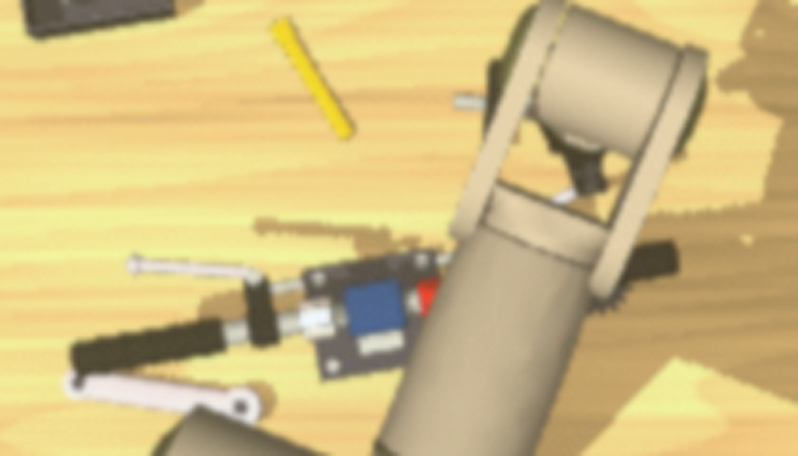

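View pics/wrist1.png

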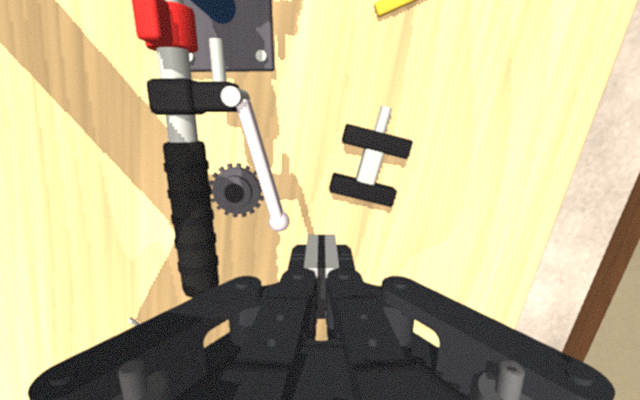

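The wrist view shows the closed fingers beyond the right lever. Its ball end is at about (279,222) and its hinge at (231,96). I'll check my estimate against these pixels.

```bash
cat > w.py <<'E'
from h import *
from st import O,ex,ey
W=viewer.get_image("wrist")
for n,px,z in [("ball",(279,222),.15),("hinge",(231,96),.16),("gripend",(200,293),.15),("bar",(177,60),.15)]:
    X=ray(W,px,z); d=X[:2]-O; print(n,X.round(4),"hb",(d@ex).round(4),(d@ey).round(4))
for n,y in (("press",-.1785),("ball",-.204)): print(n,proj(W,[*(O+ex*(.0729 if n=="press" else .074)+ey*y),.15]))
E
python3 w.py
```

```text
t 3.35 pos [ 0.6793 -0.1557  0.2729] hb 0.1098 -0.178 z 0.2729 w 0.0001
F [-0.43  0.18  0.06] Fhb -0.4
[[0.988, 0.1544, -0.0017], [0.1544, -0.988, 0.0009], [-0.0016, -0.0012, -1.0]] xang 8.88
ball [ 0.6472 -0.1856  0.15  ] hb 0.0735 -0.2027
hinge [ 0.6007 -0.0879  0.16  ] hb 0.0425 -0.0989
gripend [ 0.583  -0.2665  0.15  ] hb -0.0024 -0.2727
bar [ 0.5553 -0.0682  0.15  ] hb 0.0008 -0.0725
press [277.24150112 195.14796989]
ball [279.59028973 223.45831688]
```

Request:
jog_arm:
  dr:
    - [0,0,0]
    - [0,0,0]
    - [0,0,0]
    - [0,0,0]
    - [0,0,0]
    - [0,0,0]
    - [0,0,0]
    - [0,0,0]
    - [0,0,0]
    - [0,0,0]
  slide:
    - [0.005,0,0.014]
    - [0.005,0,0.014]
    - [0,0,0.014]
    - [0,0,0.014]
    - [0,0,0.014]
    - [0,0,0.014]
    - [0,0,0.014]
    - [0,0,0.014]
    - [0,0,0.014]
    - [0,0,0]
  gripper: [-1,-1,-1,-1,-1,-1,-1,-1,-1,-1]

```text
time_s: 4.4
position: [0.6881, -0.1522, 0.1451]
tool_rot: [[0.988, 0.155, -0.005], [0.155, -0.988, 0.002], [-0.005, -0.003, -1.0]]
ft_force: [-0.0, 0.4, -0.4]
grip_width: 0.0003
```

```bash
python3 st.py; python3 - <<'E'
from h import *
for n in ["side","wrist"]:
    im=viewer.get_image(n); p=im["pixels"]
    if n=="side": p=cv2.resize(p[120:310,230:420],None,fx=3.1,fy=3.1,interpolation=cv2.INTER_CUBIC)
    cv2.imwrite(f"pics/{n}2.png",cv2.convertScaleAbs(p,alpha=1.6))
E
```

```text
t 4.4 pos [ 0.6881 -0.1522  0.1451] hb 0.119 -0.1759 z 0.1451 w 0.0003
F [-0.01  0.39 -0.36] Fhb 0.05
[[0.988, 0.1546, -0.0051], [0.1547, -0.988, 0.0021], [-0.0047, -0.0028, -1.0]] xang 8.9
```

View pics/side2.png

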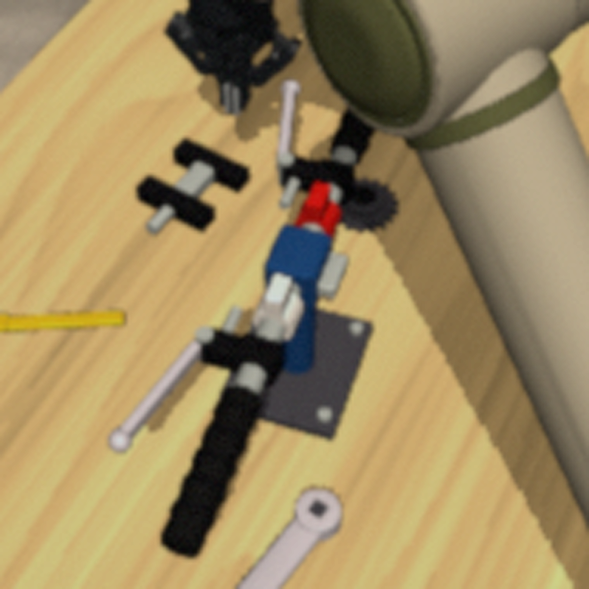

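View pics/wrist2.png

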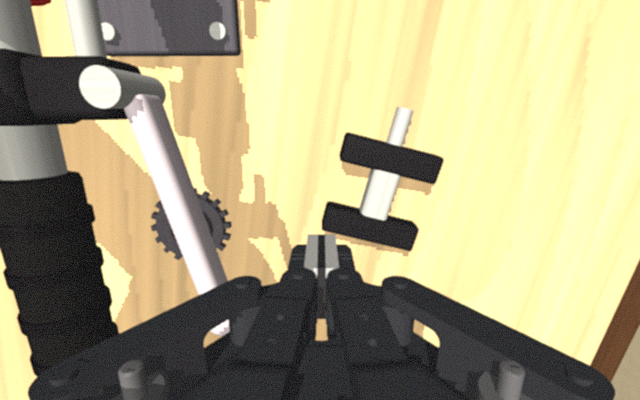

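Everything is clear: the fingers stand beyond the right lever, about 30 mm off it. Approaching slowly.

Request:
jog_arm:
  dr:
    - [0,0,0]
    - [0,0,0]
    - [0,0,0]
    - [0,0,0]
    - [0,0,0]
    - [0,0,0]
    - [0,0,0]
    - [0,0,0]
    - [0,0,0]
    - [0,0,0]
  slide:
    - [-0.004,0,0]
    - [-0.004,0,0]
    - [-0.004,0,0]
    - [-0.004,0,0]
    - [-0.004,0,0]
    - [-0.003,0,0]
    - [-0.003,0,0]
    - [-0.003,0,0]
    - [-0.003,0,0]
    - [-0.003,0,0]
  gripper: [-1,-1,-1,-1,-1,-1,-1,-1,-1,-1]

```text
time_s: 5.5
position: [0.655, -0.1591, 0.1485]
tool_rot: [[0.988, 0.153, 0.002], [0.153, -0.988, -0.001], [0.002, 0.001, -1.0]]
ft_force: [5.3, -1.7, -0.9]
grip_width: 0.0
```

```bash
python3 st.py
```

```text
t 5.5 pos [ 0.655  -0.1591  0.1485] hb 0.0853 -0.1777 z 0.1485 w 0.0
F [ 5.27 -1.7  -0.85] Fhb 4.95
[[0.9881, 0.1535, 0.0021], [0.1535, -0.9882, -0.0006], [0.002, 0.0009, -1.0]] xang 8.83
```

Request:
jog_arm:
  dr:
    - [0,0,0]
    - [0,0,0]
    - [0,0,0]
    - [0,0,0]
    - [0,0,0]
    - [0,0,0]
    - [0,0,0]
    - [0,0,0]
    - [0,0,0]
    - [0,0,0]
  slide:
    - [-0.002,0,0]
    - [-0.002,0,0]
    - [-0.002,0,0]
    - [-0.002,0,0]
    - [-0.002,0,0]
    - [-0.002,0,0]
    - [-0.001,0,0]
    - [-0.001,0,0]
    - [0,0,0]
    - [0,0,0]
  gripper: [-1,-1,-1,-1,-1,-1,-1,-1,-1,-1]

```text
time_s: 6.5
position: [0.6418, -0.1617, 0.1487]
tool_rot: [[0.988, 0.153, 0.004], [0.153, -0.988, -0.002], [0.003, 0.002, -1.0]]
ft_force: [6.5, -3.3, -1.4]
grip_width: 0.0001
```

```bash
python3 st.py
```

```text
t 6.5 pos [ 0.6418 -0.1617  0.1487] hb 0.0718 -0.1782 z 0.1487 w 0.0001
F [ 6.53 -3.34 -1.44] Fhb 5.94
[[0.9882, 0.1533, 0.0035], [0.1533, -0.9882, -0.0016], [0.0032, 0.0022, -1.0]] xang 8.82
```

Request:
jog_arm:
  dr:
    - [0,0,0]
    - [0,0,0]
    - [0,0,0]
    - [0,0,0]
    - [0,0,0]
    - [0,0,0]
    - [0,0,0]
    - [0,0,0]
    - [0,0,0]
    - [0,0,0]
  slide:
    - [-0.001,0,0]
    - [-0.001,0,0]
    - [-0.001,0,0]
    - [-0.001,0,0]
    - [-0.001,0,0]
    - [-0.001,0,0]
    - [0,0,0]
    - [0,0,0]
    - [0,0,0]
    - [0,0,0]
  gripper: [-1,-1,-1,-1,-1,-1,-1,-1,-1,-1]

```text
time_s: 7.5
position: [0.6362, -0.1631, 0.1488]
tool_rot: [[0.988, 0.153, 0.005], [0.153, -0.988, -0.002], [0.004, 0.003, -1.0]]
ft_force: [8.6, -4.4, -2.0]
grip_width: -0.0002
```

```bash
python3 st.py
```

```text
t 7.5 pos [ 0.6362 -0.1631  0.1488] hb 0.0661 -0.1787 z 0.1488 w -0.0002
F [ 8.64 -4.35 -2.02] Fhb 7.87
[[0.9882, 0.1531, 0.0046], [0.1531, -0.9882, -0.0024], [0.0041, 0.0031, -1.0]] xang 8.81
```

Request:
jog_arm:
  dr:
    - [0,0,0]
    - [0,0,0]
    - [0,0,0]
    - [0,0,0]
    - [0,0,0]
    - [0,0,0]
    - [0,0,0]
    - [0,0,0]
    - [0,0,0]
    - [0,0,0]
  slide:
    - [-0.0005,0,0]
    - [-0.0005,0,0]
    - [-0.0005,0,0]
    - [-0.0005,0,0]
    - [0,0,0]
    - [0,0,0]
    - [0,0,0]
    - [0,0,0]
    - [0,0,0]
    - [0,0,0]
  gripper: [-1,-1,-1,-1,-1,-1,-1,-1,-1,-1]

```text
time_s: 8.5
position: [0.6344, -0.1634, 0.1488]
tool_rot: [[0.988, 0.153, 0.005], [0.153, -0.988, -0.003], [0.005, 0.003, -1.0]]
ft_force: [9.3, -4.5, -2.1]
grip_width: 0.0001
```

```bash
python3 st.py
```

```text
t 8.5 pos [ 0.6344 -0.1634  0.1488] hb 0.0642 -0.1788 z 0.1488 w 0.0001
F [ 9.35 -4.53 -2.13] Fhb 8.54
[[0.9882, 0.153, 0.005], [0.153, -0.9882, -0.0026], [0.0045, 0.0033, -1.0]] xang 8.8
```

Request:
jog_arm:
  dr:
    - [0,0,0]
    - [0,0,0]
    - [0,0,0]
    - [0,0,0]
    - [0,0,0]
    - [0,0,0]
    - [0,0,0]
    - [0,0,0]
    - [0,0,0]
    - [0,0,0]
  slide:
    - [-0.0005,0,0]
    - [-0.0005,0,0]
    - [-0.0005,0,0]
    - [-0.0005,0,0]
    - [0,0,0]
    - [0,0,0]
    - [0,0,0]
    - [0,0,0]
    - [0,0,0]
    - [0,0,0]
  gripper: [-1,-1,-1,-1,-1,-1,-1,-1,-1,-1]

```text
time_s: 9.5
position: [0.6334, -0.1636, 0.1489]
tool_rot: [[0.988, 0.153, 0.008], [0.153, -0.988, -0.003], [0.007, 0.004, -1.0]]
ft_force: [15.2, -3.6, -5.2]
grip_width: -0.0002
```

```bash
python3 st.py;python3 - <<'E'
from h import *
im=viewer.get_image("wrist"); cv2.imwrite("pics/wrist3.png",cv2.convertScaleAbs(im["pixels"],alpha=1.6))
E
```

```text
t 9.5 pos [ 0.6334 -0.1636  0.1489] hb 0.0632 -0.1788 z 0.1489 w -0.0002
F [15.18 -3.65 -5.18] Fhb 14.44
[[0.9882, 0.1532, 0.0076], [0.1532, -0.9882, -0.0027], [0.0071, 0.0038, -1.0]] xang 8.81
```

View pics/wrist3.png

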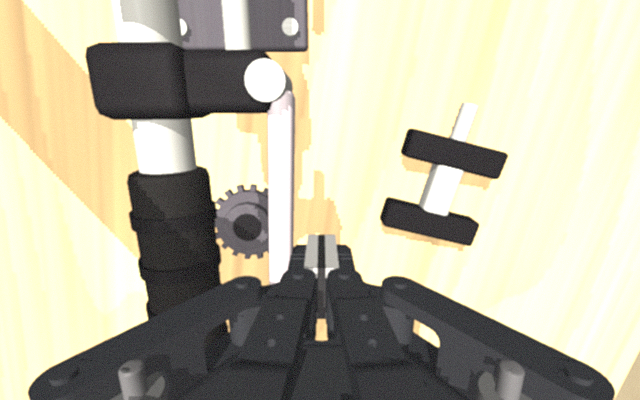

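The lever is now parallel to the grip, and force has jumped from 8.5 to 14.4 N with only 1 mm of motion, so it's at its stop. Holding, then letting it out.

Request:
jog_arm:
  dr:
    - [0,0,0]
    - [0,0,0]
    - [0,0,0]
    - [0,0,0]
    - [0,0,0]
    - [0,0,0]
    - [0,0,0]
    - [0,0,0]
    - [0,0,0]
    - [0,0,0]
  slide:
    - [0,0,0]
    - [0,0,0]
    - [0,0,0]
    - [0,0,0]
    - [0,0,0]
    - [0,0,0]
    - [0,0,0]
    - [0,0,0]
    - [0,0,0]
    - [0,0,0]
  gripper: [-1,-1,-1,-1,-1,-1,-1,-1,-1,-1]

```text
time_s: 10.55
position: [0.6334, -0.1636, 0.1489]
tool_rot: [[0.988, 0.153, 0.008], [0.153, -0.988, -0.003], [0.007, 0.004, -1.0]]
ft_force: [14.8, -4.3, -3.6]
grip_width: -0.0002
```

Request:
jog_arm:
  dr:
    - [0,0,0]
    - [0,0,0]
    - [0,0,0]
    - [0,0,0]
    - [0,0,0]
    - [0,0,0]
    - [0,0,0]
    - [0,0,0]
    - [0,0,0]
    - [0,0,0]
  slide:
    - [0,0,0]
    - [0,0,0]
    - [0,0,0]
    - [0,0,0]
    - [0,0,0]
    - [0.004,0,0]
    - [0.004,0,0]
    - [0.004,0,0]
    - [0.004,0,0]
    - [0.004,0,0]
  gripper: [-1,-1,-1,-1,-1,-1,-1,-1,-1,-1]

```text
time_s: 11.55
position: [0.651, -0.1589, 0.1486]
tool_rot: [[0.988, 0.154, 0.001], [0.154, -0.988, 0.001], [0.001, -0.001, -1.0]]
ft_force: [3.1, 3.7, 1.6]
grip_width: 0.0001
```

Request:
jog_arm:
  dr:
    - [0,0,0]
    - [0,0,0]
    - [0,0,0]
    - [0,0,0]
    - [0,0,0]
    - [0,0,0]
    - [0,0,0]
    - [0,0,0]
    - [0,0,0]
    - [0,0,0]
  slide:
    - [0.004,0,0]
    - [0.004,0,0]
    - [0.005,0,0]
    - [0.005,0,0]
    - [0.006,0,0]
    - [0.006,0,0]
    - [0.006,0,0]
    - [0,0,0]
    - [0,0,0]
    - [0,0,0]
  gripper: [-1,-1,-1,-1,-1,-1,-1,-1,-1,-1]

```text
time_s: 12.55
position: [0.686, -0.154, 0.1484]
tool_rot: [[0.988, 0.153, -0.0], [0.153, -0.988, -0.0], [-0.0, 0.0, -1.0]]
ft_force: [-1.0, -0.3, -0.6]
grip_width: -0.0
```

```bash
python3 st.py;python3 - <<'E'
from h import *
im=viewer.get_image("wrist"); cv2.imwrite("pics/wrist4.png",cv2.convertScaleAbs(im["pixels"],alpha=1.6))
E
```

```text
t 12.55 pos [ 0.686  -0.154   0.1484] hb 0.1167 -0.1774 z 0.1484 w -0.0
F [-1.05 -0.34 -0.55] Fhb -1.09
[[0.9882, 0.1534, -0.0001], [0.1534, -0.9882, -0.0001], [-0.0001, 0.0001, -1.0]] xang 8.82
```

View pics/wrist4.png

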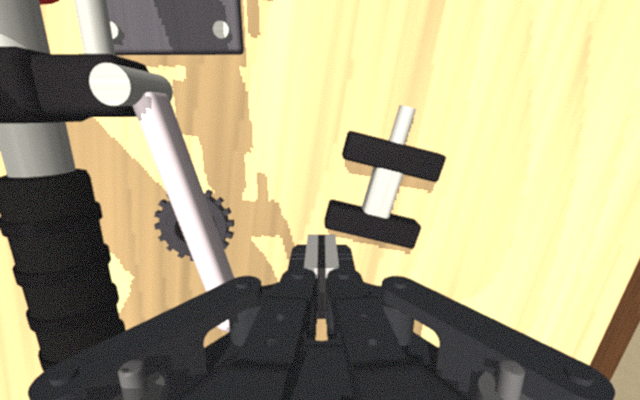

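The right lever is fully out again, slanting as before. Now over to the left one.

Request:
jog_arm:
  dr:
    - [0,0,0]
    - [0,0,0]
    - [0,0,0]
    - [0,0,0]
    - [0,0,0]
    - [0,0,0]
    - [0,0,0]
    - [0,0,0]
    - [0,0,0]
    - [0,0,0]
  slide:
    - [0.002,0,-0.02]
    - [0,0,-0.02]
    - [0,0,-0.02]
    - [0,0,-0.02]
    - [0,0,-0.02]
    - [0,-0.036,0]
    - [0,-0.036,0]
    - [0,-0.036,0]
    - [0,-0.036,0]
    - [0,-0.036,0]
  gripper: [-1,-1,-1,-1,-1,-1,-1,-1,-1,-1]

```text
time_s: 13.6
position: [0.66, 0.0255, 0.2486]
tool_rot: [[0.988, 0.153, 0.0], [0.153, -0.988, -0.0], [0.0, 0.0, -1.0]]
ft_force: [0.1, -0.0, -0.0]
grip_width: 0.0
```

Request:
jog_arm:
  dr:
    - [0,0,0]
    - [0,0,0]
    - [0,0,0]
    - [0,0,0]
    - [0,0,0]
    - [0,0,0]
    - [0,0,0]
    - [0,0,0]
    - [0,0,0]
    - [0,0,0]
  slide:
    - [0,-0.036,0]
    - [0,-0.036,0]
    - [0,-0.036,0]
    - [0,-0.036,0]
    - [0,-0.032,0]
    - [0,0,0]
    - [0,0,0]
    - [0,0,0]
    - [0,0,0]
    - [0,0,0]
  gripper: [-1,-1,-1,-1,-1,-1,-1,-1,-1,-1]

```text
time_s: 14.6
position: [0.6338, 0.1971, 0.2484]
tool_rot: [[0.988, 0.152, 0.0], [0.152, -0.988, -0.0], [0.0, 0.0, -1.0]]
ft_force: [-1.5, 0.7, 0.1]
grip_width: -0.0002
```

```bash
python3 st.py;python3 - <<'E'
from h import *
from st import O,ex,ey
im=viewer.get_image("wrist"); cv2.imwrite("pics/wrist5.png",cv2.convertScaleAbs(im["pixels"],alpha=1.6))
for x,y in ((.074,.204),(.0729,.1785),(.049,.102)): print(proj(im,[*(O+ex*x+ey*y),.15]))
E
```

```text
t 14.6 pos [0.6338 0.1971 0.2484] hb 0.1191 0.1776 z 0.2484 w -0.0002
F [-1.47  0.65  0.1 ] Fhb -1.35
[[0.9884, 0.152, 0.0], [0.152, -0.9884, -0.0], [0.0, 0.0, -1.0]] xang 8.74
t 14.6 pos [0.6338 0.1971 0.2484] hb 0.1191 0.1776 z 0.2484 w -0.0002
F [-1.47  0.65  0.1 ] Fhb -1.35
[[0.9884, 0.152, 0.0], [0.152, -0.9884, -0.0], [0.0, 0.0, -1.0]] xang 8.74
[260.13169616 168.93475233]
[260.50069913 201.63210709]
[236.88024502 289.4905027 ]
```

View pics/wrist5.png

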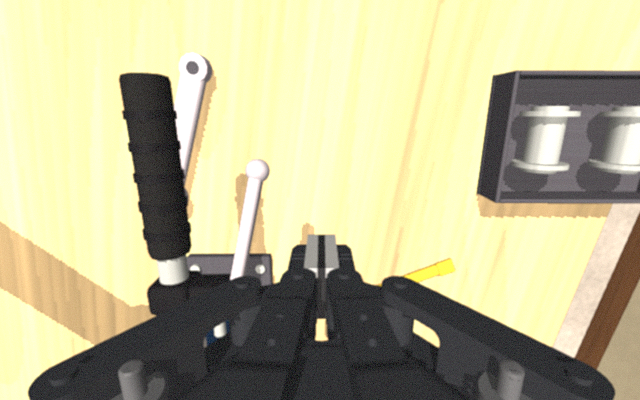

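The left ball end is seen at (258,170), against (260,169) predicted. I'll descend and approach.

Request:
jog_arm:
  dr:
    - [0,0,0]
    - [0,0,0]
    - [0,0,0]
    - [0,0,0]
    - [0,0,0]
    - [0,0,0]
    - [0,0,0]
    - [0,0,0]
    - [0,0,0]
    - [0,0,0]
  slide:
    - [0,0,0.014]
    - [0,0,0.014]
    - [0,0,0.014]
    - [0,0,0.014]
    - [0,0,0.014]
    - [0,0,0.014]
    - [0,0,0.014]
    - [0,0,0.002]
    - [0,0,0]
    - [0,0,0]
  gripper: [-1,-1,-1,-1,-1,-1,-1,-1,-1,-1]

```text
time_s: 15.65
position: [0.6339, 0.198, 0.1492]
tool_rot: [[0.988, 0.153, 0.001], [0.153, -0.988, 0.0], [0.001, 0.0, -1.0]]
ft_force: [-0.5, 0.8, 0.1]
grip_width: 0.0001
```

Request:
jog_arm:
  dr:
    - [0,0,0]
    - [0,0,0]
    - [0,0,0]
    - [0,0,0]
    - [0,0,0]
    - [0,0,0]
    - [0,0,0]
    - [0,0,0]
    - [0,0,0]
    - [0,0,0]
  slide:
    - [-0.004,0,0]
    - [-0.004,0,0]
    - [-0.004,0,0]
    - [-0.004,0,0]
    - [-0.004,0,0]
    - [-0.003,0,0]
    - [-0.003,0,0]
    - [-0.003,0,0]
    - [-0.003,0,0]
    - [-0.003,0,0]
  gripper: [-1,-1,-1,-1,-1,-1,-1,-1,-1,-1]

```text
time_s: 16.65
position: [0.5992, 0.1929, 0.1485]
tool_rot: [[0.988, 0.153, 0.002], [0.153, -0.988, 0.001], [0.002, -0.0, -1.0]]
ft_force: [4.4, 2.1, -1.8]
grip_width: 0.0001
```

```bash
python3 st.py
```

```text
t 16.65 pos [0.5992 0.1929 0.1485] hb 0.0844 0.1788 z 0.1485 w 0.0001
F [ 4.42  2.14 -1.78] Fhb 4.7
[[0.9882, 0.1533, 0.0016], [0.1533, -0.9882, 0.0007], [0.0017, -0.0004, -1.0]] xang 8.82
```

Contact at 4.7 N, as on the right side. Pressing on in.

Request:
jog_arm:
  dr:
    - [0,0,0]
    - [0,0,0]
    - [0,0,0]
    - [0,0,0]
    - [0,0,0]
    - [0,0,0]
    - [0,0,0]
    - [0,0,0]
    - [0,0,0]
    - [0,0,0]
  slide:
    - [-0.002,0,0]
    - [-0.002,0,0]
    - [-0.002,0,0]
    - [-0.002,0,0]
    - [-0.002,0,0]
    - [-0.002,0,0]
    - [-0.002,0,0]
    - [-0.001,0,0]
    - [-0.001,0,0]
    - [-0.001,0,0]
  gripper: [-1,-1,-1,-1,-1,-1,-1,-1,-1,-1]

```text
time_s: 17.65
position: [0.5831, 0.191, 0.1487]
tool_rot: [[0.988, 0.153, 0.003], [0.153, -0.988, 0.002], [0.004, -0.001, -1.0]]
ft_force: [6.3, 5.8, -1.9]
grip_width: -0.0
```

```bash
python3 st.py
```

```text
t 17.65 pos [0.5831 0.191  0.1487] hb 0.0681 0.1794 z 0.1487 w -0.0
F [ 6.26  5.75 -1.86] Fhb 7.07
[[0.9881, 0.1535, 0.0034], [0.1535, -0.9882, 0.002], [0.0036, -0.0015, -1.0]] xang 8.83
```

Request:
jog_arm:
  dr:
    - [0,0,0]
    - [0,0,0]
    - [0,0,0]
    - [0,0,0]
    - [0,0,0]
    - [0,0,0]
    - [0,0,0]
    - [0,0,0]
    - [0,0,0]
    - [0,0,0]
  slide:
    - [-0.001,0,0]
    - [-0.001,0,0]
    - [-0.001,0,0]
    - [-0.001,0,0]
    - [-0.0005,0,0]
    - [-0.0005,0,0]
    - [0,0,0]
    - [0,0,0]
    - [0,0,0]
    - [0,0,0]
  gripper: [-1,-1,-1,-1,-1,-1,-1,-1,-1,-1]

```text
time_s: 18.65
position: [0.5784, 0.1906, 0.1488]
tool_rot: [[0.988, 0.154, 0.004], [0.154, -0.988, 0.003], [0.004, -0.002, -1.0]]
ft_force: [6.8, 7.4, -2.5]
grip_width: 0.0007
```

```bash
python3 st.py
```

```text
t 18.65 pos [0.5784 0.1906 0.1488] hb 0.0634 0.1797 z 0.1488 w 0.0007
F [ 6.82  7.42 -2.48] Fhb 7.88
[[0.9881, 0.1536, 0.004], [0.1536, -0.9881, 0.0027], [0.0044, -0.002, -1.0]] xang 8.84
```

Request:
jog_arm:
  dr:
    - [0,0,0]
    - [0,0,0]
    - [0,0,0]
    - [0,0,0]
    - [0,0,0]
    - [0,0,0]
    - [0,0,0]
    - [0,0,0]
    - [0,0,0]
    - [0,0,0]
  slide:
    - [-0.0005,0,0]
    - [-0.0005,0,0]
    - [-0.0005,0,0]
    - [-0.0005,0,0]
    - [0,0,0]
    - [0,0,0]
    - [0,0,0]
    - [0,0,0]
    - [0,0,0]
    - [0,0,0]
  gripper: [-1,-1,-1,-1,-1,-1,-1,-1,-1,-1]

```text
time_s: 19.65
position: [0.5768, 0.1903, 0.1488]
tool_rot: [[0.988, 0.154, 0.005], [0.154, -0.988, 0.003], [0.005, -0.002, -1.0]]
ft_force: [9.1, 8.1, -2.2]
grip_width: 0.0
```

```bash
python3 st.py
```

```text
t 19.65 pos [0.5768 0.1903 0.1488] hb 0.0618 0.1797 z 0.1488 w 0.0
F [ 9.13  8.06 -2.24] Fhb 10.26
[[0.9881, 0.1536, 0.0049], [0.1536, -0.9881, 0.0029], [0.0053, -0.0021, -1.0]] xang 8.84
```

Request:
jog_arm:
  dr:
    - [0,0,0]
    - [0,0,0]
    - [0,0,0]
    - [0,0,0]
    - [0,0,0]
    - [0,0,0]
    - [0,0,0]
    - [0,0,0]
    - [0,0,0]
    - [0,0,0]
  slide:
    - [-0.0005,0,0]
    - [-0.0005,0,0]
    - [0,0,0]
    - [0,0,0]
    - [0,0,0]
    - [0,0,0]
    - [0,0,0]
    - [0,0,0]
    - [0,0,0]
    - [0,0,0]
  gripper: [-1,-1,-1,-1,-1,-1,-1,-1,-1,-1]

```text
time_s: 20.65
position: [0.5766, 0.1903, 0.1489]
tool_rot: [[0.988, 0.154, 0.007], [0.154, -0.988, 0.003], [0.007, -0.002, -1.0]]
ft_force: [12.8, 8.8, -3.7]
grip_width: 0.0002
```

```bash
python3 st.py; python3 - <<'E'
from h import *
im=viewer.get_image("wrist"); cv2.imwrite("pics/wrist6.png",cv2.convertScaleAbs(im["pixels"],alpha=1.6))
im=viewer.get_image("top"); cv2.imwrite("pics/top6.png",cv2.convertScaleAbs(cv2.resize(im["pixels"][130:250,205:415],None,fx=3.8,fy=3.8,interpolation=cv2.INTER_CUBIC),alpha=1.6))
E
```

```text
t 20.65 pos [0.5766 0.1903 0.1489] hb 0.0616 0.1797 z 0.1489 w 0.0002
F [12.78  8.76 -3.7 ] Fhb 13.97
[[0.9881, 0.1535, 0.007], [0.1535, -0.9881, 0.0033], [0.0075, -0.0022, -1.0]] xang 8.83
```

View pics/wrist6.png

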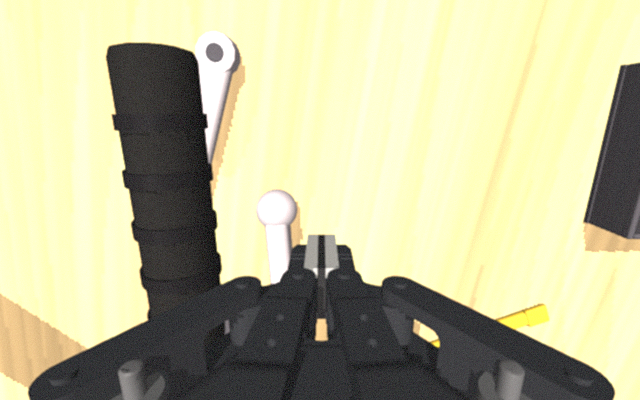

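View pics/top6.png

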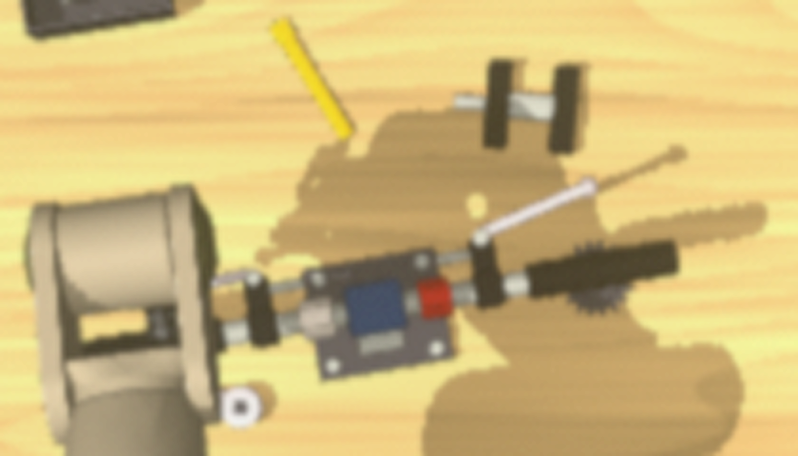

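The left lever is at its stop: its position no longer changes while force rose from 10 to 14 N, and the blade is parallel to the grip. The right lever is out at (590,186), where it started, and the loose things in view haven't moved. I'll hold for another second, then hand in.

Request:
jog_arm:
  dr:
    - [0,0,0]
    - [0,0,0]
    - [0,0,0]
    - [0,0,0]
    - [0,0,0]
    - [0,0,0]
    - [0,0,0]
    - [0,0,0]
    - [0,0,0]
    - [0,0,0]
  slide:
    - [0,0,0]
    - [0,0,0]
    - [0,0,0]
    - [0,0,0]
    - [0,0,0]
    - [0,0,0]
    - [0,0,0]
    - [0,0,0]
    - [0,0,0]
    - [0,0,0]
  gripper: [-1,-1,-1,-1,-1,-1,-1,-1,-1,-1]

```text
time_s: 21.75
position: [0.5766, 0.1903, 0.1489]
tool_rot: [[0.988, 0.154, 0.007], [0.154, -0.988, 0.003], [0.008, -0.002, -1.0]]
ft_force: [12.4, 10.1, -3.6]
grip_width: -0.0001
```

```bash
python3 st.py; python3 -c "
from rig import env
print(env.close_job())"
```

```text
t 21.75 pos [0.5766 0.1903 0.1489] hb 0.0616 0.1797 z 0.1489 w -0.0001
F [12.42 10.07 -3.6 ] Fhb 13.83
[[0.9881, 0.1535, 0.0071], [0.1535, -0.9881, 0.0034], [0.0075, -0.0023, -1.0]] xang 8.83
the job is handed in; nothing more can be done
None
```

Both brake levers reached their stops short of the bar, and I handed the job in at 21.75 s with the white-clip lever still held. Handing in gave no verdict.

- **First lever (right, red clip):** I pressed it from outside with the backs of the closed fingers. The inward force reached about 14 N, and I held it there for over 1.5 s. The wrist picture then showed it sprung fully back out.
- **Second lever (left, white clip):** I pressed it the same way. It stopped moving while the inward force rose from about 10 to 14 N. It was held steady at 13.8 N at hand-in.
- **Last pictures (about a second before hand-in):** The left blade was parallel to its grip and clear of it. The right lever was out at its starting position, and the loose things in view had not moved. The tin and screwdriver were outside that crop, and the arm hid most of the crank arm, so I did not check those three.
- **Small disagreements:** The left stop came about 2 mm further in than the right one, which is within the measuring error. I judged the stops from force and pictures, as joint angles and contact forces on the levers are not reported.

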